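# Roll the thumbwheel to set the clay-bar mould

### The arm

A 6-joint arm with a two-finger parallel gripper is mounted at the origin on the work surface. World frame = base frame: x ahead of the robot, y to its left, z up, the work surface at z = 0. Lengths are in m, angles in degrees, forces in N, time in s.
With the tool pointing down it reaches from about 0.3 to 0.75 m from the base axis. Payload 8.5 kg.
Tool frame: the origin (TCP) lies between the finger pads; the fingertips stand env.finger_overhang ahead of it and the grasp point (between the pads) lies 2 mm behind it (env.finger_overhang is the distance from the TCP to the fingertips, in m); z points along the fingers, y is the line along which they close (so a half turn about z gives the same grasp; the last joint's range is limited). The gripper opens to 85 mm and grips with 20 to 120 N. Pads are 22 mm wide; open, the fingers measure 114 mm over their backs; the gripper's body (76 mm by 85 mm) begins 54 mm behind the grasp point. The pads swing forward as they close: fully open they stand 13 mm farther back than shut.
Start: joints at [-78.627, 21.807, 74.336, -0, 83.858, -12.336], TCP at [0.221, -0.504, 0.248] pointing down, gripper open.
Joint ranges: [-178.18, 178.18], [-50.72, 133.34], [12.68, 142.11], [-81.47, 261.47], [9.98, 163.14], [-165.26, 165.26]. Speed limits (degrees/s): [136.94, 136.94, 180, 180, 180, 180].

### API

Orientations are given as a 3x3 rotation matrix whose columns are the frame's x, y, z axes.
In Python, from rig import env gives the robot as it stands. The module is installed in compiled form; this text tells all that it offers.
- The arm moves only by the tool jog_arm, never from a script. Its arguments are lists of equal length, an entry for each row: "hand": the finger opening in m, from 0 to 0.0854; "travel": the shift along the world's x, y, z in m, a list of three; "yaw": the turn about the world's z in rad. A call has exactly 5 rows; each row shifts and turns the commanded pose from where the row before left it; what a row does not reach is not made up. A row lasts 1/8 s, in which the tool goes at most 62.5 mm and 10.7 degrees, less where a joint would pass 70% of its speed; a pose out of reach is approached as far as the arm can. A call is refused whole if a number of a shift passes 0.0625 or a number of a turn 0.188, either way. A call with a gripper value outside its range is refused whole. The fingers move at their own pace and stop on an object; "grip_force" is the grip in N (left out, the last holds). Time passes only in rows, so rows that do not move let the fingers close, or fill a call up. It gives the time, the measured TCP pose, the force, the opening and the grip force at its end, in the units of the state.
- env.observe(): the state, without advancing time (a new reading comes with each control period).
- env.get_image(name): name is "side" or "top" or "wrist"; returns the picture (480x640x3 uint8, red, green, blue); there is no depth.
- env.calibration(name): a dict with "fx", "fy", "cx", "cy" (pixels), "position" and "rotation" of the camera in the world; the wrist camera has in their place "hand_eye" (4x4, takes a point from camera to tool coordinates, whose origin is the TCP and whose axes are the flange's). Camera axes: x right, y down, z forward; pixel columns grow to the right and rows downward; lengths in m; the calibration is good to about 2 mm. A picture is of the moment at which its call begins: read the wrist's pose just before it. calibration takes no time and is no camera call.
- env.close_job(): hands the job in; it is judged then, once.
The state is a dict: "time_s": time; "q": joint angles; "qvel": joint speeds; "joint_efforts": joint torques, N m; "position": TCP position; "tool_rot": TCP orientation; "ft_force": force on the tool from outside, world axes, zero at the start; "wrist_torque": the same for the moment, N m; "grip_width": finger opening in m; "gripper_force": force on a finger pad.
Only numpy, scipy, OpenCV 4.12 (cv2) and the standard library are available. Lean on these libraries where they do the work, as an engineer would, in place of code of your own. Each camera call takes 0.05 s, during which the arm holds its last target. There are 200 camera calls.

### The job

Set the bar mould for the next batch: with a fingertip, press gently on top of the knurled thumbwheel and roll it, stroke after stroke, until the sliding fence has closed up so that its pointer stands in line with the mark on the gauge clip; then take the finger away. Move the fence with the wheel only, do not touch the fence itself, pick nothing up, and leave the plaques, the stamp and the cup where they are.

Things in the scene. Friction and masses are not known exactly. Their poses are not given: they have to be found in the camera images.
- wheel_top (a point): Highest point of the knurled steel thumbwheel when not pressed, 75 mm above the table (fixed to the mould: it does not turn). Axes: z up, x along the wheel's axle, y along the fence's travel; the fence closes towards -y. Rolling the wheel's top towards -y closes the fence, towards +y opens it. 3 mm of rim movement give 1 mm of fence travel, so it takes several strokes of 30 to 50 mm.
- wheel: The thumbwheel, 60 mm in diameter, 26 mm wide; origin at its centre, x along the axle; turns with the wheel. Wheel, housing and sliding fence are one sprung head, hinged along the far edge, that rocks when pressed: the wheel sinks up to 8 mm: about 4 N to begin, 8 to 10 N at 4 mm, 12 to 14 N at the bottom, rigid beyond. About 2 N at the rim turns it; it stays where it is left.
- jig: The bar mould, fixed to the table: plywood base 210 x 290 mm, 12 mm thick, axes as wheel_top. Origin: underside, (55, -90, -75) mm from wheel_top in these axes. The wheel stands in a grey housing (63 mm in x, 84 mm in y) whose top is 18 mm below the wheel's top. Fixed wooden fence at the -y end.
- fence: The sliding wooden fence, 85 mm long in x, 20 mm in y, top 43 mm above the table, axes as wheel_top. Origin: near end (wheel side) of its leading (-y) face, 12 mm above the table. Travel 85 mm in all. The steel rack bar that joins it to the housing is part of it. Not to be touched.
- pointer (a point): Tip of the sliding fence's pointer, a dark steel finger 6 mm wide reaching out from the end of the fence farthest from the wheel towards the gauge rail, 27 mm above the table. Axes as wheel_top; it moves along -y as the fence closes.
- gauge_mark (a point): The gauge mark: near end of the 6 mm wide dark ridge on the small steel clip (24 x 24 mm) screwed fast on the aluminium rail along the mould's edge, 31 mm above the table. Axes as wheel_top. At the start it lies 20 to 80 mm from the pointer towards -y. The fence is set when pointer and ridge are in one line, both at the same y in these axes.
- plaque: Bystander: dried round clay plaque, 84 mm in diameter, 14 mm thick, lying loose on the table; origin at the centre of its underside.
- bar_plaque: Bystander: dried clay bar, 115 x 34 x 14 mm, loose; origin at the centre of its underside, long axis x.
- stamp: Bystander: turned wooden hand stamp, 56 mm in diameter at its foot, 78 mm high, standing loose; origin at the centre of its underside.
- slip_cup: Bystander: steel cup, 72 mm in diameter, 60 mm high, standing loose; origin at the centre of its underside.

How it is judged (in metres and radians):
On the way, in this order (a step that is already met when the one before it is completed fails the run):
1. a fingertip rests on the thumbwheel while the fence is still open (contact force between the fingers and wheel above 1 N and y of pointer in the frame of gauge_mark above 0.006 m), for 0.1 s.
2. the fence is closed to the gauge mark (y of pointer in the frame of gauge_mark between -0.003 and 0.003 m), for 0.2 s.
At the end, for the whole second after the job is handed in: The pointer stands within 3 mm of the gauge mark along the fence's travel, the fence is at rest, the finger is off the wheel, and every bystander is within 15 mm of where it began (all of step 2 and linear speed of fence below 0.003 m/s and distance of each of plaque, bar_plaque, stamp, slip_cup from where it was at the start of the episode below 0.015 m); the robot touches nothing.
It fails at once if the wheel is pressed harder than 30 N (contact force between any of the fingers, the arm and wheel above 30 N).
It fails at once if the robot touches the sliding fence (over 1 N) (contact force between any of the fingers, the arm and fence above 1 N).
It fails at once if a bystander is picked up or pushed away (over 20 mm) (distance of any of plaque, bar_plaque, stamp, slip_cup from where it was at the start of the episode above 0.02 m).
It also fails if it takes over 48 s, if anything falls off the work surface, if the arm or the gripper's body presses on something with over 40 N, if the wrist force passes 120 N, or if a joint passes its speed limit or range.

## Working session

There is one attempt and no reset: what is moved stays moved. The work goes in short steps, Python scripts to look and compute and a tool call to move; the robot and the scene stay as the last step left them, time stands still between calls to the robot, and variables do not carry over. Pictures are saved under pics/ and viewed, at most 10 in all, crops included, and the job is handed in when it is done.

Besides the shell and the picture viewer there is one more tool, called after "Emit:" by a JSON object that holds its "name" and its "arguments", one argument or row to a line. jog_arm: Moves the arm, as the interface text tells. Its arguments: {"type":"object","properties":{"hand":{"type":"array"},"travel":{"type":"array"},"yaw":{"type":"array"},"grip_force":{"type":"number"}},"required":["hand","travel","yaw"]}

```bash
mkdir -p pics
python3 - <<'E'
from rig import env
import cv2
s=env.observe(); print(s['time_s'],s['position'],s['tool_rot'],s['ft_force'],s['grip_width'],env.finger_overhang)
for n in('side','top'):
    im=env.get_image(n); cv2.imwrite(f'pics/{n}0.png',im[:,:,::-1]); print(n,env.calibration(n))
E
```

```text
0.0 [ 0.22109713 -0.50330959  0.24771654] [[ 9.15593589e-01  4.02104834e-01 -2.87647519e-04]
 [ 4.02104817e-01 -9.15592528e-01  1.42828821e-03]
 [ 3.10953673e-04 -1.42339598e-03 -9.99998939e-01]] [ 0.42905952 -0.90882021  0.05073912] 0.08565412065197521 0.017
side {'fx': 506.0178352979765, 'fy': 506.0178352979765, 'cx': 321.2464635924057, 'cy': 240.62676791493067, 'position': array([0.10021482, 0.73038442, 0.59529911]), 'rotation': array([[-0.84062477, -0.28090719,  0.46307791],
       [-0.5415063 ,  0.45325495, -0.70804723],
       [-0.0109968 , -0.84596164, -0.53313035]])}
top {'fx': 568.2905537698181, 'fy': 568.2905537698181, 'cx': 327.56256705161746, 'cy': 236.44381436064202, 'position': array([0.46163224, 0.02524698, 0.9931681 ]), 'rotation': array([[ 0.00842113, -0.99306405,  0.11727268],
       [-0.99987591, -0.00992372, -0.0122348 ],
       [ 0.01331372, -0.1171551 , -0.99302438]])}
```

View pics/top0.png

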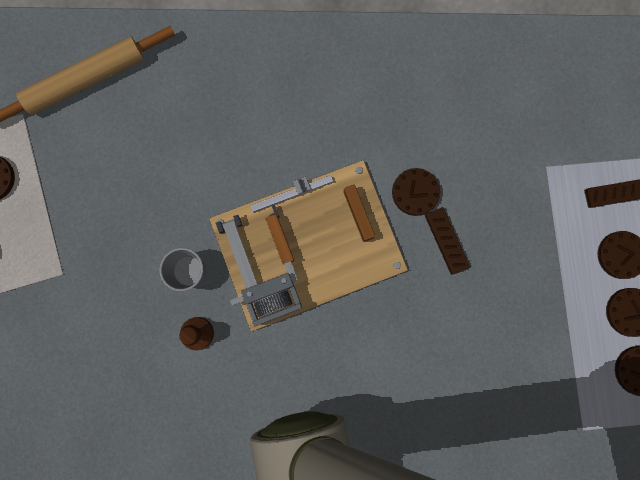

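View pics/side0.png

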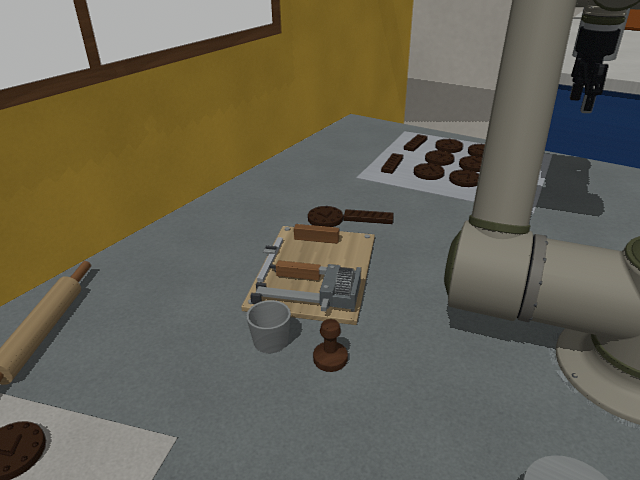

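The top view shows the mould with corners near (210,218), (365,162), (408,270) and (252,330). The wheel is at about (272,303), the sliding fence at about (280,240) and the clip at about (302,186). The side view agrees. The fence closes towards image right, and the tool's y axis is already close to parallel with it.

```bash
cat > h.py <<'E'
from rig import env
import numpy as np, cv2
def ray(cal,uv,z,s=None):
    if 'hand_eye' in cal:
        H=np.array(cal['hand_eye']); T=np.eye(4);T[:3,:3]=s['tool_rot'];T[:3,3]=s['position'];W=T@H; R,p=W[:3,:3],W[:3,3]
    else: R,p=np.array(cal['rotation']),np.array(cal['position'])
    d=R@np.array([(uv[0]-cal['cx'])/cal['fx'],(uv[1]-cal['cy'])/cal['fy'],1]); return p+d*(z-p[2])/d[2]
E
python3 - <<'E'
from h import *
im=cv2.imread('pics/top0.png'); hsv=cv2.cvtColor(im,cv2.COLOR_BGR2HSV)
m=cv2.inRange(hsv,(10,70,110),(28,255,255)); m[:140]=0; m[:,:200]=0; m[:,430:]=0; m[350:]=0
c=np.vstack([k for k in cv2.findContours(m,cv2.RETR_EXTERNAL,cv2.CHAIN_APPROX_NONE)[0] if cv2.contourArea(k)>30])
box=cv2.boxPoints(cv2.minAreaRect(c)); cal=env.calibration('top')
P=np.array([ray(cal,b,.012) for b in box]); print(box,P)
print(np.linalg.norm(np.diff(P,axis=0),axis=1), P.mean(0))
print('wheel',ray(cal,(272,302.5),.073))
print(env.calibration('wrist'))
cv2.imwrite('pics/crop.png',cv2.resize(im[150:340,195:420],None,fx=3.5,fy=3.1,interpolation=cv2.INTER_CUBIC))
E
```

```text
[[207.50002 218.5    ]
 [364.1701  158.24228]
 [407.39178 270.61856]
 [250.72168 330.87628]] [[ 0.60685817  0.2223651   0.012     ]
 [ 0.71743692 -0.05042629  0.012     ]
 [ 0.51936675 -0.12542434  0.012     ]
 [ 0.41434584  0.14259868  0.012     ]]
[0.2943515  0.21179353 0.28786408] [0.56450192 0.04727829 0.012     ]
wheel [0.46256241 0.1022706  0.073     ]
{'fx': 338.6880700987373, 'fy': 338.6880700987373, 'cx': 322.24602489055513, 'cy': 237.37856057753254, 'hand_eye': array([[ 5.13199135e-04, -9.62144149e-01, -2.72540589e-01,
         6.81845165e-02],
       [ 9.99999850e-01,  5.46467770e-04, -4.61645354e-05,
         1.18538831e-03],
       [ 1.93351586e-04, -2.72540525e-01,  9.62144285e-01,
        -1.26571825e-01],
       [ 0.00000000e+00,  0.00000000e+00,  0.00000000e+00,
         1.00000000e+00]])}
```

View pics/crop.png

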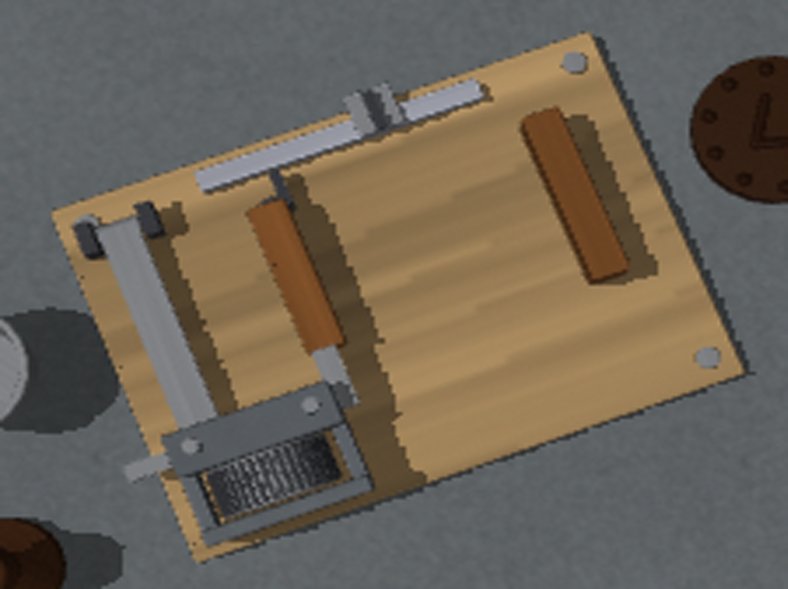

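The crop shows the wheel's centre at original pixel (272.7,304), the pointer tip at about (273.6,205.5) and the clip ridge's near end at about (304.4,191.3). That leaves the fence about 57 mm open. I'll move above the wheel with the gripper shut.

Emit:
{"name": "jog_arm", "arguments": {
  "hand": [0,0,0,0,0],
  "travel": [
    [0.02,0.05,0],
    [0.02,0.05,0],
    [0.02,0.05,0],
    [0.02,0.05,0],
    [0.02,0.05,0]
  ],
  "yaw": [0,0,0,0,0]
}}

```text
time_s: 0.72
position: [0.3214, -0.2518, 0.2482]
tool_rot: [[0.916, 0.402, -0.0], [0.402, -0.916, 0.0], [0.0, -0.0, -1.0]]
ft_force: [0.5, 0.3, 0.3]
grip_width: 0.0001
gripper_force: 0.0
```

Emit:
{"name": "jog_arm", "arguments": {
  "hand": [0,0,0,0,0],
  "travel": [
    [0.02,0.05,0],
    [0.02,0.05,0],
    [0.02,0.05,-0.01],
    [0.02,0.05,-0.01],
    [0.02,0.05,-0.01]
  ],
  "yaw": [0,0,0,0,0]
}}

```text
time_s: 1.35
position: [0.4215, -0.0018, 0.218]
tool_rot: [[0.916, 0.402, 0.0], [0.402, -0.916, -0.0], [0.0, 0.0, -1.0]]
ft_force: [-0.3, -1.1, 0.7]
grip_width: -0.0001
gripper_force: 0.0
```

Emit:
{"name": "jog_arm", "arguments": {
  "hand": [0,0,0,0,0],
  "travel": [
    [0.02,0.05,-0.02],
    [0.02,0.05,-0.02],
    [0,0,-0.03],
    [0,0,0],
    [0,0,0]
  ],
  "yaw": [0,0,0,0,0]
}}

```text
time_s: 1.98
position: [0.4615, 0.096, 0.1492]
tool_rot: [[0.916, 0.401, 0.001], [0.401, -0.916, -0.0], [0.001, 0.0, -1.0]]
ft_force: [0.6, -1.2, -0.4]
grip_width: 0.0001
gripper_force: 0.0
```

Run:
```python
from h import *
s=env.observe(); im=env.get_image('wrist')[:,:,::-1]; cv2.imwrite('pics/w1.png',im)
print(s['time_s'],s['position'],s['tool_rot'],s['ft_force'],s['grip_width'])
```

```text
1.975 [0.46148445 0.09598303 0.14922836] [[ 9.15909847e-01  4.01382832e-01  9.86674081e-04]
 [ 4.01383092e-01 -9.15910262e-01 -7.29438296e-05]
 [ 8.74426515e-04  4.62844266e-04 -9.99999511e-01]] [ 0.62457245 -1.17326718 -0.43294761] 5.695788989363677e-05
```

View pics/w1.png

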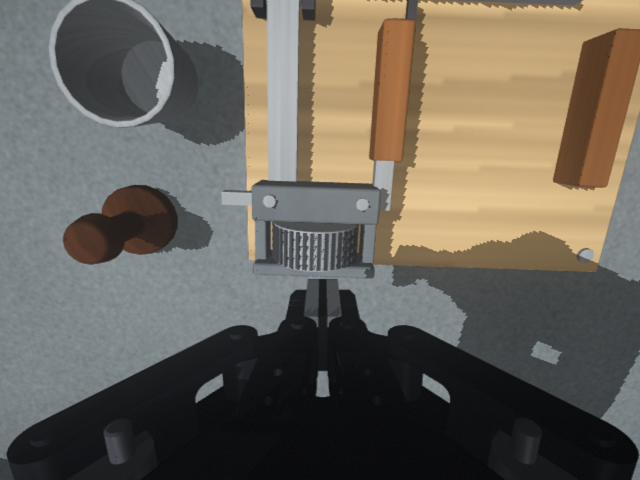

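The wrist view has the wheel spanning columns 273–357 and rows 222–270. The fingertips are at about (322,285), and the mould's lower edge runs from (250,262) to (600,270). The clip is just out of frame at the top.

Run:
```python
from h import *
s=dict(position=np.array([0.46148445,0.09598303,0.14922836]),tool_rot=np.array(env.observe()['tool_rot']))
cal=env.calibration('wrist')
f=lambda uv,z:ray(cal,uv,z,s)
print('wheel far/near',f((316,228),.075),f((316,270),.075))
a,b=f((250,262),.012),f((600,270),.012); d=b-a; print('edge angle of jig x',np.degrees(np.arctan2(d[0],-d[1])))
a,b=f((411,20),.043),f((403,160),.043); d=a-b; print('fence angle',np.degrees(np.arctan2(d[1],d[0])),np.linalg.norm(d))
a,b=f((379,187),.057),f((254,183),.057);d=a-b; print('housing',np.degrees(np.arctan2(d[0],-d[1])),np.linalg.norm(d),f((316,185),.057),f((314,275),.057))
```

```text
wheel far/near [0.47636839 0.10532165 0.075     ] [0.4511977  0.09443412 0.075     ]
edge angle of jig x 22.273707916905533
fence angle 24.02473240902948 0.08269999291440316
housing 21.847949909287816 0.0804600351607875 [0.4982615  0.11512768 0.057     ] [0.44070489 0.09174204 0.057     ]
```

Emit:
{"name": "jog_arm", "arguments": {
  "hand": [0,0,0,0,0],
  "travel": [
    [-0.006,0.0225,-0.02],
    [0,0,-0.025],
    [0,0,-0.004],
    [0,0,0],
    [0,0,0]
  ],
  "yaw": [-0.03,0,0,0,0]
}}

```text
time_s: 2.65
position: [0.4558, 0.1187, 0.1004]
tool_rot: [[0.927, 0.374, 0.002], [0.374, -0.927, 0.0], [0.002, 0.001, -1.0]]
ft_force: [0.0, 0.2, -0.5]
grip_width: -0.0002
gripper_force: 0.0
```

Emit:
{"name": "jog_arm", "arguments": {
  "hand": [0,0,0,0,0],
  "travel": [
    [0,0,-0.004],
    [0,0,-0.003],
    [0,0,-0.002],
    [0,0,-0.001],
    [0,0,0]
  ],
  "yaw": [0,0,0,0,0]
}}

```text
time_s: 3.28
position: [0.4551, 0.1189, 0.0894]
tool_rot: [[0.927, 0.374, 0.0], [0.374, -0.927, -0.0], [0.0, 0.0, -1.0]]
ft_force: [-0.4, -1.3, 1.7]
grip_width: -0.0002
gripper_force: 1.2
```

Emit:
{"name": "jog_arm", "arguments": {
  "hand": [0,0,0,0,0],
  "travel": [
    [0,0,-0.001],
    [0,0,-0.001],
    [0,0,-0.001],
    [0,0,0],
    [0,0,0]
  ],
  "yaw": [0,0,0,0,0]
}}

```text
time_s: 3.9
position: [0.4546, 0.119, 0.0865]
tool_rot: [[0.927, 0.375, -0.001], [0.375, -0.927, -0.0], [-0.001, -0.0, -1.0]]
ft_force: [-4.5, -0.6, 8.3]
grip_width: -0.0
gripper_force: 3.8
```

Emit:
{"name": "jog_arm", "arguments": {
  "hand": [0,0,0,0,0],
  "travel": [
    [0.00375,-0.0093,0.001],
    [0.00375,-0.0093,0],
    [0.00375,-0.0093,0],
    [0.00375,-0.0093,-0.001],
    [0,0,0]
  ],
  "yaw": [0,0,0,0,0]
}}

```text
time_s: 4.53
position: [0.4706, 0.081, 0.0865]
tool_rot: [[0.927, 0.374, 0.001], [0.374, -0.927, -0.001], [0.0, 0.001, -1.0]]
ft_force: [0.4, -5.6, 4.5]
grip_width: -0.0
gripper_force: 3.1
```

Run:
```python
from h import *
s=env.observe(); im=env.get_image('top')[:,:,::-1]; cv2.imwrite('pics/top1.png',im); w=env.get_image('wrist')[:,:,::-1]; cv2.imwrite('pics/w2.png',w)
a=cv2.resize(cv2.imread('pics/top0.png')[165:255,230:350],None,fx=3.3,fy=3.3,interpolation=cv2.INTER_CUBIC)
b=cv2.resize(im[165:255,230:350],None,fx=3.3,fy=3.3,interpolation=cv2.INTER_CUBIC)
ww=cv2.resize(w[:300],(594,278))
o=np.zeros((575,792,3),np.uint8); o[:297,:396]=a;o[:297,396:]=b;o[297:,:594]=ww; cv2.imwrite('pics/v1.png',o)
```

```text
(no output)
```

View pics/v1.png

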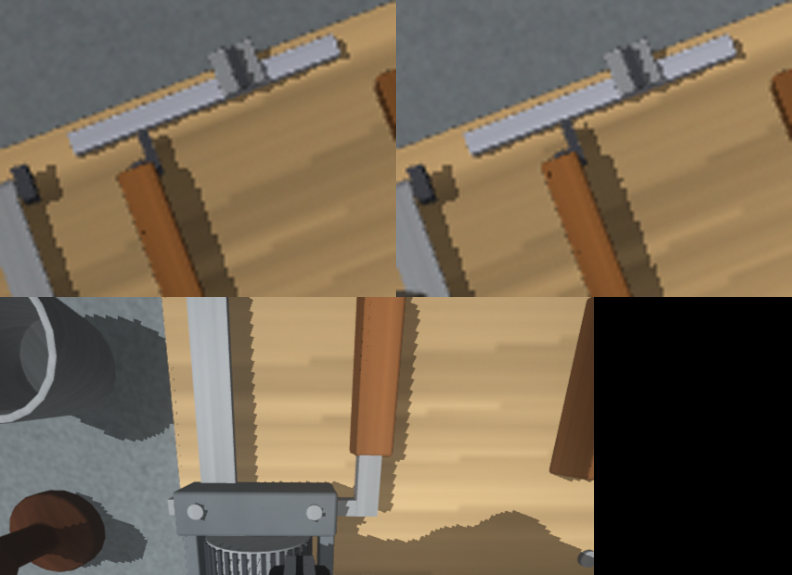

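The stroke worked: the fence moved about 15 mm. In the top view its corner went from about (117,180) to (145,170) in the enlarged crop. I'll repeat it.

Emit:
{"name": "jog_arm", "arguments": {
  "hand": [0,0,0,0,0],
  "travel": [
    [0,0,0.012],
    [-0.015,0.0372,0],
    [0,0,-0.008],
    [0,0,-0.004],
    [0,0,0]
  ],
  "yaw": [0,0,0,0,0]
}}

```text
time_s: 5.25
position: [0.4544, 0.1191, 0.0862]
tool_rot: [[0.927, 0.374, -0.003], [0.374, -0.927, 0.001], [-0.002, -0.002, -1.0]]
ft_force: [-5.0, 4.3, 6.7]
grip_width: 0.0
gripper_force: 4.8
```

Emit:
{"name": "jog_arm", "arguments": {
  "hand": [0,0,0,0,0],
  "travel": [
    [0.00375,-0.0093,0.001],
    [0.00375,-0.0093,0],
    [0.00375,-0.0093,0],
    [0.00375,-0.0093,-0.001],
    [0,0,0]
  ],
  "yaw": [0,0,0,0,0]
}}

```text
time_s: 5.88
position: [0.4709, 0.0805, 0.0863]
tool_rot: [[0.928, 0.373, 0.001], [0.373, -0.928, -0.001], [0.001, 0.001, -1.0]]
ft_force: [0.6, -4.6, 3.0]
grip_width: -0.0001
gripper_force: 2.1
```

```bash
cat >> h.py <<'E'
J=np.array([-0.3746,0.9272])
def fence(im):  # im BGR top view -> fence centroid along jig y
    hsv=cv2.cvtColor(im,cv2.COLOR_BGR2HSV); m=cv2.inRange(hsv,(5,150,60),(14,255,220)); m[:165]=0;m[275:]=0;m[:,:255]=0;m[:,385:]=0
    n,l,st,c=cv2.connectedComponentsWithStats(m); cal=env.calibration('top')
    return [(st[i,4],round(float(J@ray(cal,c[i],.04)[:2])*1000,1)) for i in range(1,n) if st[i,4]>150]
E
python3 - <<'E'
from h import *
s=env.observe(); im=env.get_image('top')[:,:,::-1].copy(); cv2.imwrite('pics/top2.png',im)
for k in (0,1,2): print(fence(cv2.imread(f'pics/top{k}.png')))
c=env.calibration('top')
print('gap0',1000*J@(ray(c,(273.3,204.7),.027)-ray(c,(304.5,191.7),.031))[:2], s['time_s'],s['ft_force'],s['position'])
E
```

```text
[(np.int32(709), -266.6), (np.int32(562), -125.4)]
[(np.int32(716), -266.5), (np.int32(555), -140.2)]
[(np.int32(712), -266.6), (np.int32(554), -155.4)]
gap0 58.04243826832372 5.875 [ 0.57270497 -4.55020468  2.95174019] [0.470912   0.08050969 0.08632913]
```

Each stroke closes the fence by about 15 mm, and about 28 mm remain. I'll do one more full stroke, then lift and look closely.

Emit:
{"name": "jog_arm", "arguments": {
  "hand": [0,0,0,0,0],
  "travel": [
    [0,0,0.012],
    [-0.015,0.0372,0],
    [0,0,-0.008],
    [0,0,-0.004],
    [0,0,0]
  ],
  "yaw": [0,0,0,0,0]
}}

```text
time_s: 6.55
position: [0.4544, 0.1191, 0.0862]
tool_rot: [[0.927, 0.374, -0.003], [0.374, -0.927, 0.001], [-0.002, -0.002, -1.0]]
ft_force: [-5.4, 4.5, 8.0]
grip_width: -0.0006
gripper_force: 4.7
```

Emit:
{"name": "jog_arm", "arguments": {
  "hand": [0,0,0,0,0],
  "travel": [
    [0.00375,-0.0093,0.001],
    [0.00375,-0.0093,0],
    [0.00375,-0.0093,0],
    [0.00375,-0.0093,-0.001],
    [0,0,0]
  ],
  "yaw": [0,0,0,0,0]
}}

```text
time_s: 7.18
position: [0.4709, 0.0805, 0.0864]
tool_rot: [[0.928, 0.373, 0.001], [0.373, -0.928, -0.001], [0.001, 0.001, -1.0]]
ft_force: [1.0, -3.8, 1.6]
grip_width: -0.0004
gripper_force: 2.0
```

Emit:
{"name": "jog_arm", "arguments": {
  "hand": [0,0,0,0,0],
  "travel": [
    [0,0,0.02],
    [0.03,0.005,0.05],
    [0.03,0.01,0.04],
    [0,0,0],
    [0,0,0]
  ],
  "yaw": [0,0,0,0,0]
}}

```text
time_s: 7.8
position: [0.5293, 0.0968, 0.1953]
tool_rot: [[0.927, 0.375, -0.002], [0.375, -0.927, 0.0], [-0.002, -0.001, -1.0]]
ft_force: [0.6, 0.4, -0.4]
grip_width: 0.0
gripper_force: 0.0
```

Run:
```python
from h import *
im=env.get_image('top')[:,:,::-1].copy(); cv2.imwrite('pics/top3.png',im); print(fence(im))
s=env.observe(); w=env.get_image('wrist')[:,:,::-1].copy(); cv2.imwrite('pics/w3.png',w)
np.savez('s3.npz',position=s['position'],tool_rot=s['tool_rot']); print(s['time_s'],s['position'])
cv2.imwrite('pics/v2.png',np.vstack([w[:300,:]]))
```

```text
[(np.int32(700), -266.7)]
7.85 [0.52904619 0.09671355 0.19501091]
```

View pics/v2.png

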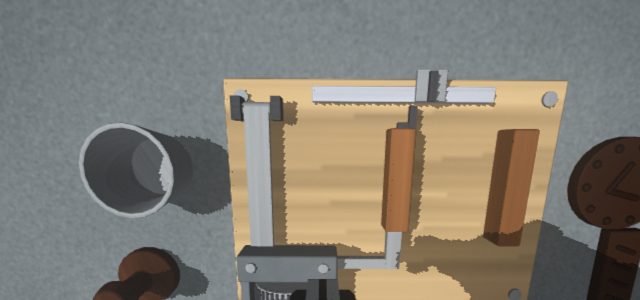

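The wrist view shows the pointer at about (412,108) and the clip at (416–448, 70–103). I'll enlarge that area for exact pixels.

```bash
python3 -c "
import cv2
w=cv2.imread('pics/w3.png'); cv2.imwrite('pics/v3.png',cv2.resize(w[60:135,380:470],None,fx=8,fy=8,interpolation=cv2.INTER_NEAREST))"
```

```text
(no output)
```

View pics/v3.png

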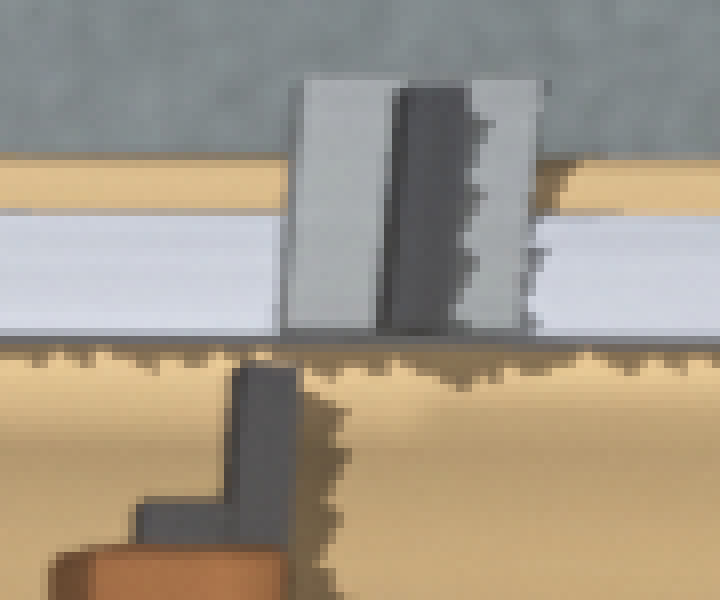

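Run:
```python
from h import *
s=np.load('s3.npz'); c=env.calibration('wrist')
p,g=ray(c,(413.9,105.6),.027,s),ray(c,(432.5,100.6),.031,s); print(p,g,1000*J@(p-g)[:2])
# jig direction from fence/base edges, for a check of the angle
a,b=ray(c,(224,80),.012,s),ray(c,(566,82),.012,s); d=b-a; print(np.degrees(np.arctan2(d[0],-d[1])))
```

```text
[0.64616048 0.06262235 0.027     ] [0.65436965 0.05130242 0.031     ] 13.570990621682862
21.69413028818202
```

The gap is 13.6 mm by ray cast. A full stroke gives about 15 mm, so I'll do one of 34 mm, giving about 12.5 mm.

Emit:
{"name": "jog_arm", "arguments": {
  "hand": [0,0,0,0,0],
  "travel": [
    [-0.0375,0.011,-0.03],
    [-0.0375,0.0112,-0.03],
    [0,0,-0.038],
    [0,0,-0.008],
    [0,0,-0.003]
  ],
  "yaw": [0,0,0,0,0]
}}

```text
time_s: 8.52
position: [0.4539, 0.119, 0.0873]
tool_rot: [[0.927, 0.374, -0.004], [0.374, -0.927, 0.0], [-0.004, -0.002, -1.0]]
ft_force: [-8.6, 1.7, 7.5]
grip_width: 0.0001
gripper_force: 4.5
```

Emit:
{"name": "jog_arm", "arguments": {
  "hand": [0,0,0,0,0],
  "travel": [
    [0,0,-0.001],
    [0.0042,-0.0105,0.001],
    [0.0042,-0.0105,0],
    [0.0042,-0.0105,0],
    [0,0,0]
  ],
  "yaw": [0,0,0,0,0]
}}

```text
time_s: 9.15
position: [0.4685, 0.0861, 0.0887]
tool_rot: [[0.928, 0.374, 0.001], [0.374, -0.928, -0.001], [0.001, 0.002, -1.0]]
ft_force: [-3.6, -4.9, 6.6]
grip_width: -0.0
gripper_force: 3.9
```

Emit:
{"name": "jog_arm", "arguments": {
  "hand": [0,0,0,0,0],
  "travel": [
    [0,0,0.02],
    [0.03,0,0.05],
    [0.03,0,0.04],
    [0,0,0],
    [0,0,0]
  ],
  "yaw": [0,0,0,0,0]
}}

```text
time_s: 9.78
position: [0.5272, 0.0873, 0.1971]
tool_rot: [[0.927, 0.374, -0.001], [0.374, -0.927, 0.0], [-0.001, -0.0, -1.0]]
ft_force: [0.3, 0.3, -0.8]
grip_width: 0.0002
gripper_force: 0.0
```

Run:
```python
from h import *
s=env.observe(); w=env.get_image('wrist')[:,:,::-1].copy(); cv2.imwrite('pics/w4.png',w)
np.savez('s4.npz',position=s['position'],tool_rot=s['tool_rot']); print(s['time_s'],s['position'])
c=env.calibration('wrist'); H=c['hand_eye'];T=np.eye(4);T[:3,:3]=s['tool_rot'];T[:3,3]=s['position']
p=np.linalg.inv(T@H)@np.array([.6544,.0513,.031,1]); u=int(c['cx']+c['fx']*p[0]/p[2]);v=int(c['cy']+c['fy']*p[1]/p[2]);print(u,v)
cv2.imwrite('pics/v4.png',cv2.resize(w[max(v-40,0):max(v-40,0)+75,u-50:u+40],None,fx=8,fy=8,interpolation=cv2.INTER_NEAREST))
```

```text
9.775 [0.52722199 0.08732695 0.19711179]
421 94
```

View pics/v4.png

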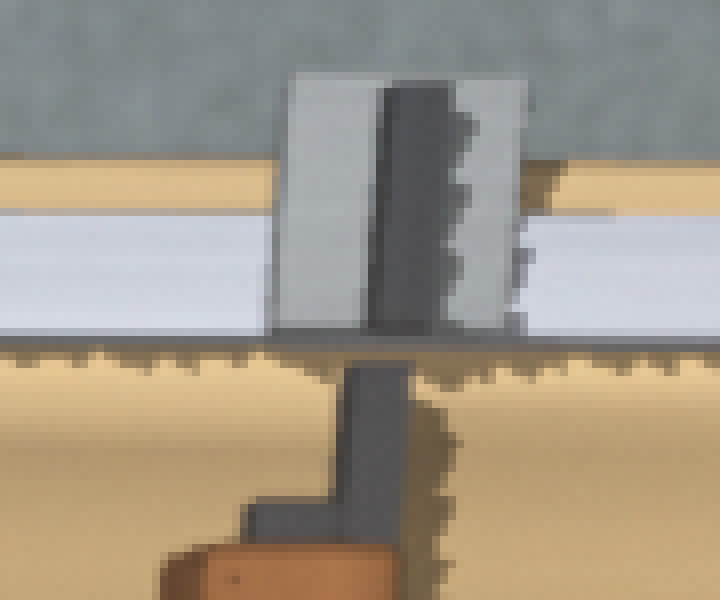

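The pointer centre is at crop (382,365), that is pixel (418.8,99.6). The ridge's near end is at crop (407,325), that is (421.9,94.6).

Run:
```python
from h import *
s=np.load('s4.npz'); c=env.calibration('wrist')
for P,G in(((418.75,99.6),(421.9,94.6)),((415.4,99.6),(418.1,94.6)),((422,99.6),(425.6,94.6))):
    p,g=ray(c,P,.027,s),ray(c,G,.031,s); print(p,g,1000*J@(p-g)[:2])
```

```text
[0.65074702 0.05109627 0.027     ] [0.65424394 0.05124187 0.031     ] 1.174945036299989
[0.6497229  0.05363052 0.027     ] [0.65310224 0.05406715 0.031     ] 0.8610612298870954
[0.65174056 0.04863769 0.027     ] [0.65535559 0.04849098 0.031     ] 1.490223963918329
```

The pointer is 1.2 mm from the mark. The top view's starting gap less the strokes gives about 0.6 mm, so the two agree and both are inside 3 mm. The finger is clear, so I'm handing in.

```bash
python3 -c "
from rig import env
print(env.close_job())"
```

```text
the job is handed in; nothing more can be done
None
```

I closed the fence with four wheel strokes, and the pointer measured about 1.2 mm from the gauge mark (limit 3 mm); the finger was lifted clear and the job handed in at about 10 s, but no verdict came back.

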